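# Clear the ultrasonic cleaner's lid and hold it open at 45 degrees

## Task

Someone left the red and cream bar of polishing compound on the lid of the small steel ultrasonic cleaner: move it onto the wooden bench board and let go of it there before you open the lid. Then lift the cleaner's lid and hold it open at 45 degrees, halfway to upright, so that I can reach into the basket; it falls shut by itself, so finish while still holding it there. Leave the other things on the table where they are.

Things in the scene. Friction and masses are not known exactly. Their poses are not given: they have to be found in the camera images.
- cleaner: benchtop ultrasonic cleaner, brushed steel, fixed to the table: body 170 (x) x 200 (y) x 80 mm high with a hinged lid on top that makes it 91 mm high. Origin: centre of its underside, on the table. Its x axis points from the front (black panel with buttons) to the hinge at the back; z up
- cleaner_lid (a joint): angle of the cleaner's lid, rad: 0 shut, 0.785 is 45 degrees, 1.57 upright, 1.75 the stop. Growing values raise the front edge. The lid (204 mm along y, 174 mm along x, 10 mm thick, 0.22 kg) has a nearly free hinge and falls shut when let go below upright
- lid_hinge (a point): middle of the lid's hinge line at the back of the cleaner, 81 mm above the table; the hinge line runs along the cleaner's y axis
- lid_handle (a point): centre of the black bow handle's bar, near the lid's front edge. The bar is round, 10 mm thick, runs along the cleaner's y axis (parallel to the hinge) and is 76 mm long between two posts of its own thickness; its centre is 38 mm above the lid's flat top, so 33 mm are free beneath it. With the lid shut the point lies 151 mm in front of the hinge line and 48 mm above it (129 mm above the table); the point moves with the lid
- polish_bar_center (a point): centre (half-way up) of the loose bar of polishing compound, one half red, one half cream, 32 (x) x 63 (y) x 28 mm high, 0.08 to 0.17 kg; at the start it lies flat on the cleaner's lid, behind the handle, underside 91 mm above the table. Its own y axis is its long one, z up
- polish_bar: the same bar; origin at the centre of its underside
- bench_board: scorched wooden bench board lying on the table, fixed, 156 (x) x 284 (y) x 20 mm thick, top free and flat. Origin: centre of its underside; its y axis is its long one
- ring_box: small white closed ring box, 54 x 50 x 43 mm, loose; origin at the centre of its underside. Leave alone
- cream_pot: open white pot of polishing cream, 68 mm across, 67 mm high, loose; origin at the centre of its underside. Leave alone
- sanding_block: cork and grey emery block, 42 x 72 x 24 mm, loose; origin at the centre of its underside. Leave alone
There are look-alikes about, which are no part of the job. Leave any turquoise look-alike of the polish_bar alone.

How it is judged:
By the outcome, as a careful person would: the job done as asked, in the order asked, and still so for the second after the job is handed in, while the arm keeps its last pose, push and grip.
It also fails if it takes over 51 s, if anything falls off the work surface, if the arm or the gripper's body presses on something with over 40 N, if the wrist force passes 120 N, or if a joint passes its speed limit or range.

## Robot

A 6-joint arm with a two-finger parallel gripper is mounted at the origin on a cart in front of the work surface, level with it; the furniture and walls round the work are solid. World frame = base frame: x ahead of the robot, y to its left, z up, the work surface at z = 0. Lengths are in mm, angles in rad, forces in N, time in s.
With the tool pointing down it reaches from about 375 to 975 mm from the base axis. Payload 3.8 kg.
Tool frame: the origin (TCP) lies at the very end of the fingers, on their centre line; the grasp point (between the pads) lies 19 mm behind it; z points along the fingers, y is the line along which they close (so a half turn about z gives the same grasp; the last joint's range is limited). The gripper opens to 88 mm and grips with 3 to 60 N. Pads are 18 mm wide; open, the fingers measure 123 mm over their backs; the gripper's body (75 mm by 187 mm) begins 45 mm behind the grasp point.
Start: joints at [1.295, 0.264, 1.604, -0, 1.274, -0.037], TCP at [159.66, 655.84, 238.706] pointing down, gripper open.
Joint ranges: [-2.63, 2.63], [-0.94, 2.18], [0.31, 2.57], [-1.31, 4.45], [0, 2.66], [-2.55, 2.55]. Speed limits (rad/s): [2.57, 2.57, 3.14, 3.14, 3.14, 3.14].

## Interface

Orientations are given as [roll, pitch, yaw] about the fixed x, y, z axes, in that order (R = Rz(yaw) Ry(pitch) Rx(roll)).
In Python, from rig import env gives the robot as it stands. The module is installed in compiled form; this text tells all that it offers. Calls block until the motion is done:
- env.move_pose(position, orientation): joint-space move of the TCP to a pose.
- env.line_to(position, rotation=None, feed=150): straight line of the TCP; rotation=None keeps the orientation; feed is the mean speed in mm/s.
- env.move_j(angles): joint-space move.
- env.release() and env.gripper_close(squeeze=None): open the fingers fully, or close them until they stop; squeeze is the grip in N (None keeps the last).
- env.dwell(seconds).
- env.inverse_kinematics(position, orientation): joint angles nearest the present ones, or None.
- env.camera(name): name is "side" or "top"; returns (picture, depth): 480x640x3 uint8, red, green, blue; 480x640 float32, mm along the optical axis (not along the pixel's ray), 0 where there is no reading.
- env.calibration(name): a dict with "K" (3x3 intrinsics, pixels), "cam_to_world" (4x4, takes a point from camera to world coordinates). Camera axes: x right, y down, z forward; pixel columns grow to the right and rows downward; lengths in mm; the calibration is good to about 2 mm. A picture is of the moment at which its call begins. calibration takes no time and is no camera call.
A pose or a line that the arm cannot do raises env.PlanningError and nothing moves.
- env.sign_off(): hands the job in; it is judged then, once.
Trained networks look in the newest picture that a camera, given by its name, has taken for a name from the list of things; names that differ only in an ending like _2 or _b are one class to them, and where a whole thing is asked for, a point or a joint stands for the part that bears it (a point fixed in the world has none). Each returns a list of dicts, best first, with "conf" (0 to 1); they miss things now and then, are a little off and sometimes report something else, mostly with a low value. They report only what shows in the picture. A call takes as long as a camera call. They do not tell look-alikes from the thing itself.
- env.look_for(name, camera): "extent" ([left, top, right, bottom] as shares, 0 to 1, of the picture: columns of its width, rows of its height, round what is visible of it).
- env.landmark_of(name, camera): "location" ([row, column] as shares, 0 to 1, of the picture: columns of its width, rows of its height: a listed point, or the origin of a listed thing).
Readings, each from a call of its own:
- env.get_clock(): time.
- env.get_joint_positions(): joint angles.
- env.get_joint_velocities(): joint speeds.
- env.get_tau(): joint torques, N m.
- env.get_ee_pos(): TCP position.
- env.get_tcp_rot(): TCP orientation.
- env.get_contact_force(): force on the tool from outside, world axes, zero at the start.
- env.get_wrist_torque(): the same for the moment, N m.
- env.get_grip_width(): finger opening in mm.
- env.get_grasp_force(): force on a finger pad.
Only numpy, scipy, OpenCV 4.12 (cv2) and the standard library are available. Lean on these libraries where they do the work, as an engineer would, in place of code of your own. Each camera call takes 0.05 s, during which the arm holds its last target. There are 200 camera calls.

## Working session

There is one attempt and no reset: what is moved stays moved. The work goes in short steps, each a Python script; the robot and the scene stay as the last script left them, time stands still between calls to the robot, and variables do not carry over. Pictures are saved under pics/ and viewed, at most 10 in all, crops included, and the job is handed in when it is done.

```bash
mkdir -p pics
cat > h.py <<'E'
import numpy as np, cv2
from rig import env
def snap(cam,fn=None):
    p,d=env.camera(cam)
    if fn: cv2.imwrite('pics/'+fn,p[:,:,::-1])
    return p,d
def world(cam,u,v,d):
    c=env.calibration(cam);K=np.array(c['K']);T=np.array(c['cam_to_world'])
    u,v,d=map(np.asarray,(u,v,d))
    P=np.stack([(u-K[0,2])/K[0,0]*d,(v-K[1,2])/K[1,1]*d,d],-1)
    return P@T[:3,:3].T+T[:3,3]
E
python3 - <<'E'
from h import *
for c in('top','side'):
    p,d=snap(c,c+'0.png')
    print(c,np.round(np.array(env.calibration(c)['cam_to_world']),2).tolist())
    for n in('polish_bar','polish_bar_center','lid_handle','lid_hinge','cleaner','bench_board','ring_box','cream_pot','sanding_block'):
        for r in env.landmark_of(n,c)[:3]:
            v,u=r['location'][0]*480,r['location'][1]*640
            vi,ui=min(max(int(v),0),479),min(max(int(u),0),639)
            print(n,round(r['conf'],2),'px',round(u),round(v),world(c,u,v,d[vi,ui]).round())
print(env.get_clock(),env.get_tcp_rot())
E
```

```text
top [[-0.0, -0.98, 0.18, 345.66], [-1.0, 0.0, -0.0, -70.53], [0.0, -0.18, -0.98, 1215.8], [0.0, 0.0, 0.0, 1.0]]
polish_bar 0.98 px 334 209 [ 586. -105.  119.]
polish_bar 0.73 px 341 151 [ 737. -124.   28.]
polish_bar 0.6 px 383 312 [ 384. -209.   27.]
polish_bar_center 0.87 px 341 150 [ 741. -123.   25.]
polish_bar_center 0.82 px 314 305 [399. -64.  29.]
polish_bar_center 0.74 px 383 313 [ 383. -210.   27.]
lid_handle 0.96 px 345 238 [ 526. -125.  131.]
lid_hinge 0.7 px 335 173 [ 668. -107.   90.]
cleaner 0.65 px 339 221 [ 568. -115.   90.]
bench_board 0.85 px 207 240 [541. 168.  17.]
ring_box 0.6 px 428 157 [ 721. -313.   39.]
cream_pot 0.78 px 450 204 [ 618. -361.   23.]
sanding_block 0.68 px 443 312 [ 384. -334.   28.]
side [[-0.99, -0.07, 0.13, 397.03], [-0.15, 0.46, -0.87, 1116.89], [0.0, -0.88, -0.47, 719.44], [0.0, 0.0, 0.0, 1.0]]
polish_bar 0.74 px 398 247 [ 386. -174.   20.]
polish_bar 0.68 px 255 254 [ 747. -108.    5.]
polish_bar 0.61 px 390 276 [402. -43.  11.]
polish_bar_center 0.87 px 259 250 [ 735. -105.   20.]
polish_bar_center 0.84 px 398 245 [ 387. -179.   23.]
polish_bar_center 0.72 px 391 270 [400. -47.  26.]
lid_handle 0.63 px 344 212 [ 522. -120.  133.]
lid_hinge 0.56 px 282 228 [ 710. -271.   -0.]
cleaner 0.82 px 320 257 [564. -15.  63.]
bench_board 0.77 px 314 327 [547. 189.  18.]
ring_box 0.78 px 279 220 [ 724. -295.   12.]
cream_pot 0.81 px 320 214 [ 591. -192.   88.]
sanding_block 0.57 px 400 226 [ 386. -306.   14.]
1.0 [3.14156012e+00 8.21210253e-06 2.90279587e+00]
```

Run:
```python
import cv2
a=cv2.imread('pics/top0.png')[110:350,150:490]
cv2.imwrite('pics/topc.png',cv2.resize(a,None,fx=2.35,fy=2.35,interpolation=cv2.INTER_CUBIC))
```

```text
(no output)
```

View pics/topc.png

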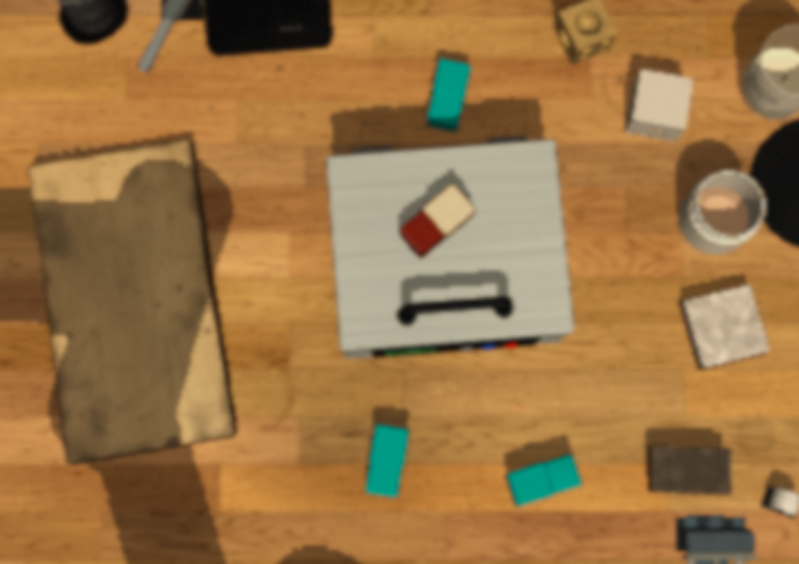

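View pics/side0.png

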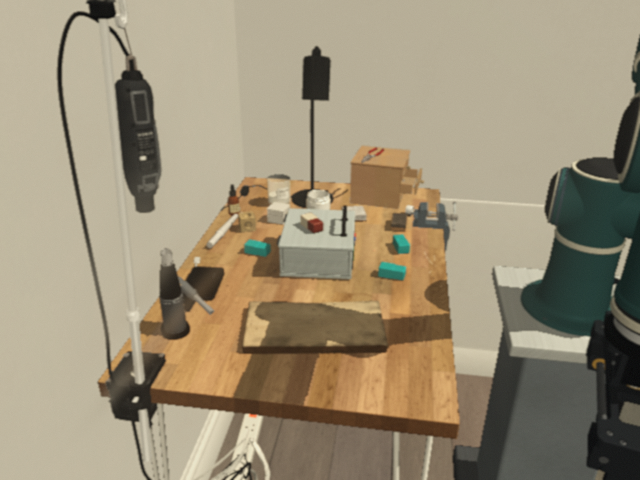

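Candidates for the bar, in top-view pixels: red/cream (334,207) on the lid, and turquoise at (341,150), (314,305) and (383,312) on the table. Only the first is red and cream and lies on the lid, and the enlarged crop shows that clearly. Next I'll fit the poses from depth.

```bash
cat >> h.py <<'E'
def cloud(cam='top'):
    p,d=env.camera(cam); v,u=np.mgrid[:480,:640]
    W=world(cam,u,v,d); W[d==0]=np.nan
    return p,W
def rect(W,m):
    q=W[m][:,:2].astype(np.float32); c,s,a=cv2.minAreaRect(q)
    b=cv2.boxPoints((c,s,a)); e=b[1]-b[0]; f=b[2]-b[1]
    L=e if np.hypot(*e)>np.hypot(*f) else f
    return np.array(c),sorted(s),np.arctan2(L[1],L[0]),m.sum(),np.median(W[m][:,2])
E
python3 - <<'E'
from h import *
p,W=cloud()
X,Y,Z=W[...,0],W[...,1],W[...,2]
box=lambda x0,x1,y0,y1:(X>x0)&(X<x1)&(Y>y0)&(Y<y1)
def big(m):
    n,l,s,c=cv2.connectedComponentsWithStats(m.astype(np.uint8)); return l==1+np.argmax(s[1:,4])
for n,m in(('lid',box(450,720,-260,0)&(Z>83)),
 ('bar',box(555,640,-190,-40)&(Z>112)&(Z<126)),
 ('handle',box(490,560,-190,-60)&(Z>122)),
 ('board',box(380,720,60,300)&(Z>13)&(Z<28))):
    r=rect(W,big(m)); print(n,[np.round(x,3) for x in r])
c=p[180:260,290:390]; cv2.imwrite('pics/bar.png',cv2.resize(c[:,:,::-1],None,fx=6,fy=6))
for pt in (('h0',0),('h20',.35),('h45',.785)): pass
E
```

```text
lid [array([ 586.864, -117.524]), array([180.073, 204.44 ]), np.float32(-1.492), np.int64(8242), np.float64(90.986)]
bar [array([ 599.402, -106.616]), array([32.429, 62.849]), np.float32(-0.845), np.int64(467), np.float64(117.967)]
handle [array([ 522.484, -122.166]), array([10.534, 92.929]), np.float32(-1.501), np.int64(235), np.float64(132.47)]
board [array([547.726, 174.806]), array([156.066, 284.293]), np.float32(0.169), np.int64(9029), np.float64(19.21)]
```

View pics/bar.png

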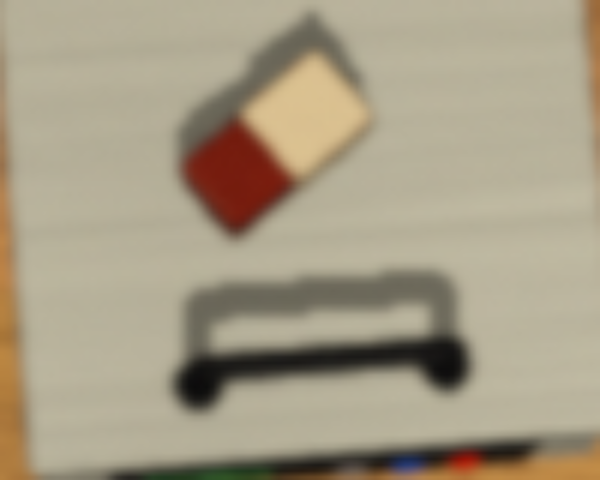

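```bash
cat >> h.py <<'E'
from scipy.spatial.transform import Rotation as Ro
YAW=.075; H0=np.array([522.5,-122.2,129.]); 
def hpose(th,tilt,flip=0,H0=H0,back=0):
    z=Ro.from_euler('z',YAW)
    hinge=H0+z.apply([151,0,-48])
    p=hinge+z.apply(Ro.from_euler('y',th).apply([-151,0,48]))
    R=z*Ro.from_euler('y',tilt)*Ro.from_euler('z',np.pi/2+flip*np.pi)*Ro.from_euler('x',np.pi)
    return p+R.apply([0,0,19-back]),R.as_euler('xyz')
E
python3 - <<'E'
from h import *
for f in(0,1):
  for th,t in((0,0),(0,.2),(0,-.2),(.4,.2),(.785,0),(.785,.2),(.785,.4),(.785,.785)):
    q=env.inverse_kinematics(*map(list,hpose(th,t,f))); print(f,th,t,None if q is None else np.round(q,2))
for y in(2.297,-.845):
  for p in([599.4,-106.6,97],[545,172,28]):
    q=env.inverse_kinematics(p,[np.pi,0,y]); print(y,None if q is None else np.round(q,2))
E
```

```text
0 0 0 [-0.28  0.12  2.03  0.    0.99 -0.35]
0 0 0.2 [-0.24  0.24  1.9  -0.07  1.19 -0.28]
0 0 -0.2 [-0.32  0.02  2.15  0.11  0.79 -0.47]
0 0.4 0.2 [-0.22  0.24  1.79 -0.06  1.31 -0.28]
0 0.785 0 [-0.23  0.17  1.78  0.    1.19 -0.31]
0 0.785 0.2 [-0.2   0.29  1.65 -0.06  1.39 -0.26]
0 0.785 0.4 [-0.18  0.41  1.53 -0.1   1.59 -0.24]
0 0.785 0.785 [-0.15  0.64  1.31 -0.17  1.96 -0.22]
1 0 0 None
1 0 0.2 None
1 0 -0.2 None
1 0.4 0.2 None
1 0.785 0 None
1 0.785 0.2 None
1 0.785 0.4 None
1 0.785 0.785 None
2.297 [-0.22  0.26  1.88  0.    1.   -0.94]
2.297 [ 0.26  0.29  2.   -0.    0.85 -0.46]
-0.845 [-0.22  0.26  1.88 -0.    1.    2.2 ]
-0.845 None
```

Run:
```python
from h import *
o=[np.pi,0,2.297]; x,y=599.4,-106.6
env.move_pose([x,y,200],o)
env.line_to([x,y,97],feed=90)
print(env.get_contact_force())
env.gripper_close(20)
print('w',env.get_grip_width(),env.get_grasp_force(),env.get_ee_pos())
env.line_to([x,y,200],feed=120)
print('w',env.get_grip_width(),env.get_clock(),env.get_contact_force())
env.move_pose([545,172,130],o)
env.line_to([545,172,28],feed=90)
print('w',env.get_grip_width(),env.get_contact_force(),env.get_clock())
snap('side','place.png')
```

```text
[ 0.89134171  0.56207904 -0.13019444]
w 31.833724068627244 19.99246965860948 [ 599.25216738 -106.69250335   96.93222449]
w 31.39234026691044 7.3167 [-0.36836831 -0.84135799 -2.26342342]
w 31.647986377853286 [ 0.16678282 -0.43374866 -1.69152303] 9.725
```

Run:
```python
from h import *
for z in(27,26,25,24,23):
    env.line_to([545,172,z],feed=20); f=env.get_contact_force()[2]; print(z,f)
    if f>1.5: break
env.release(); env.dwell(.2)
env.line_to([545,172,150],feed=150)
env.move_pose(*map(list,hpose(0,0,back=80)))
print(env.get_clock())
p,W=cloud(); cv2.imwrite('pics/rel.png',p[:,:,::-1])
for r in env.landmark_of('polish_bar','top'): print(r['conf'],r['location'][1]*640,r['location'][0]*480)
snap('side','rel_s.png')
```

```text
27 -2.1223435417609005
26 -1.702441868140922
25 5.306470718742081
13.7917
0.79 377.59999999999997 311.808
0.74 202.304 241.00799999999998
0.48 337.28000000000003 151.392
```

View pics/rel.png

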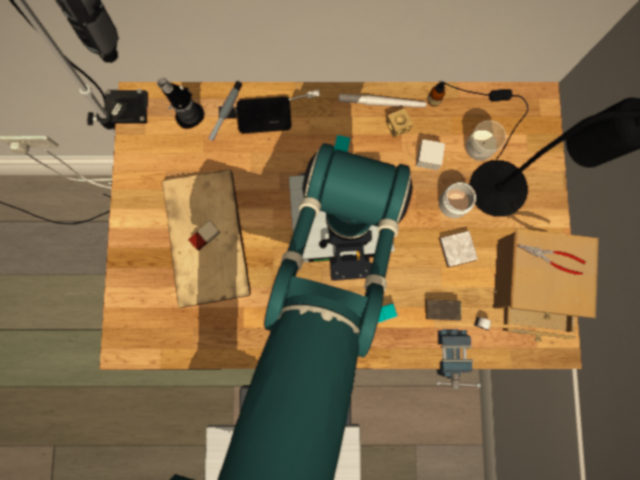

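The bar lies free on the board at px (203,235). The gripper hangs over the handle with the fingers in front of and behind its bar, so I'll grasp the handle.

Run:
```python
from h import *
p,o=hpose(0,0)
env.line_to(list(p),feed=90); print(env.get_contact_force())
env.gripper_close(20)
print('w',env.get_grip_width(),env.get_grasp_force(),env.get_contact_force(),env.get_ee_pos(),p)
for th in (.1,.2):
    p,o=hpose(th,th); env.line_to(list(p),list(o),feed=60)
    print(th,env.get_grip_width(),env.get_contact_force().round(1),env.get_wrist_torque().round(2))
print(env.get_clock())
```

```text
[-0.50547651 -0.02486521 -0.41157864]
w 8.31211099376083 19.40746205393225 [-5.38355657 -0.31252897  3.3851858 ] [ 521.3157352  -122.25666461  109.85683851] [ 522.5 -122.2  110. ]
0.1 8.564070431419639 [-6.  -1.2  1.3] [-0.24  0.8   0.05]
0.2 8.539733024924189 [-6.2 -1.8  1.9] [-0.24  0.88  0.05]
16.9833
```

Run:
```python
from h import *
for th in (.35,.5,.65,.785):
    p,o=hpose(th,th); env.line_to(list(p),list(o),feed=60)
    print(th,env.get_grip_width(),env.get_contact_force().round(1),env.get_wrist_torque().round(2))
env.dwell(.3)
print(env.get_clock(),env.get_ee_pos(),p,env.get_grip_width())
snap('top','open_t.png')
pic,d=snap('side','open_s.png')
cv2.imwrite('pics/open_s2.png',cv2.resize(pic[130:370,200:480][:,:,::-1],None,fx=2.4,fy=2.4))
```

```text
0.35 8.65065653152612 [-6.  -0.3  2.6] [-0.14  0.95  0.02]
0.5 8.359377852744867 [-5.5 -0.3  5.3] [-0.11  0.88 -0.01]
0.65 8.630761712198757 [-5.5  0.4  4.6] [-0.09  0.8  -0.08]
0.785 8.853166773771406 [-4.1  0.8  5.6] [-0.04  0.72 -0.04]
19.375 [ 586.8080376  -117.20621633  208.77712949] [ 587.00046789 -117.35337407  208.24486215] 8.849243281900476
```

View pics/open_s2.png

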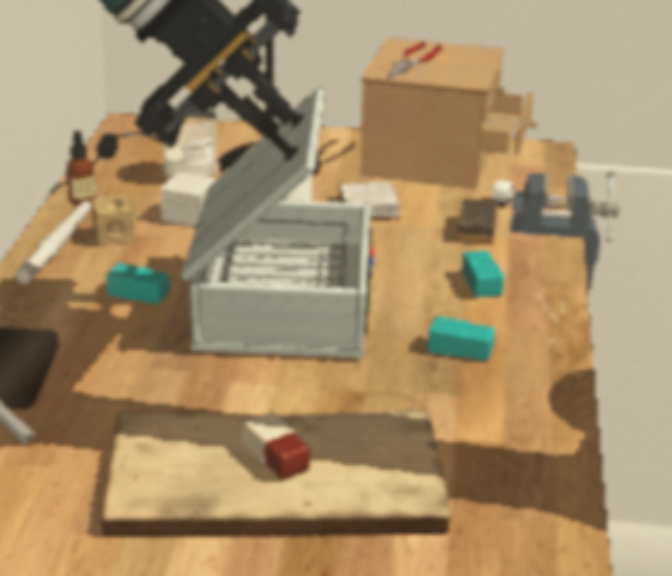

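The lid is open and held, with the bar on the board. I'll check the lid angle by fitting a plane to its top in the side depth.

Run:
```python
from h import *
p,W=cloud('side')
z=Ro.from_euler('z',YAW); hinge=H0+z.apply([151,0,-48])
L=z.inv().apply((W-hinge).reshape(-1,3))
L=L[np.isfinite(L).all(1)]
u=Ro.from_euler('y',-.785).apply(L)
k=(u[:,0]>-160)&(u[:,0]<-5)&(abs(u[:,1])<95)&(abs(u[:,2]-10)<12)
q=L[k]
for _ in range(4):
    A=np.c_[q,np.ones(len(q))]; c=q.mean(0); n=np.linalg.svd(q-c)[2][2]; n*=np.sign(n[2])
    r=(q-c)@n; q=q[abs(r)<max(2.0*r.std(),1)]
print(len(q),n,np.degrees(np.arctan2(n[0],n[2])),r.std(), (c@n))
print(env.get_grip_width(),env.get_grasp_force(),env.get_clock())
```

```text
976 [0.71093826 0.00203921 0.70325147] 45.31142631616347 0.586916339905366 10.897827436301874
8.384248227119638 19.67515734024346 19.525
```

```bash
python3 -c "
from h import *
print(env.sign_off())"
```

```text
the job is handed in; nothing more can be done
None
```

The red and cream bar is on the bench board and released, and the gripper is holding the cleaner's lid open at about 45° (measured 45.3°); I handed the job in at about 19.5 s, well under the 51 s limit.

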